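# Slide the tall tower into the castle's gap

## Task

Fill the gap in the model castle, the recess between the two cheeks that jut from the middle of its front wall: push the tall roofed tower across the table, low on its foot so that it slides upright and never tips, into the gap until its foot stands against the back. Push gently with the fingertips, do not grip or lift it, and leave the squat tower and everything else where it stands.

Things in the scene. Friction and masses are not known exactly. Their poses are not given: they have to be found in the camera images.
- tower: tall narrow model tower, loose, grey plastic, brown cone roof, 205 mm tall, about 260 g. Round foot 64 mm across and 34 mm high, then a shaft 34 mm across up to 146 mm, a collar 46 mm across up to 168 mm, the roof above. Origin: centre of its underside; z up its axis; yaw does not matter. Pushed on the foot it slides; pushed on the shaft it tips over.
- castle: grey model castle, fixed, 370 mm long. Origin: on the table on the gap's mid-line, where the tower's axis is when its foot touches the gap's flat back wall (32 mm farther along +x, 67 mm high). x points into the gap, which opens to -x, towards the robot; y along the front wall; z up.
- gap_mouth (a point): middle of the gap's mouth on the table, 12 mm before the castle's origin, same axes. The gap's cheeks, 28 mm wide and 74 mm high, have inner faces at y = +38 and -38 mm (76 mm apart) and end here; a seated tower's foot sticks out 20 mm before them. Beyond them the front wall, 62 mm high, stands 16 mm farther back, out to y = +185 and -185 mm. The table before it is open.
- squat_tower: bystander: a squat grey round tower, loose, 72 mm across, 68 mm high with its battlements; stands on the other side from the tall tower. Origin: centre of its underside
- knight_a: bystander: a small grey knight figure 25 mm across, 42 mm high, in the courtyard behind the front wall. Origin: centre of its underside
- knight_b: bystander: another such knight in the courtyard. Origin: centre of its underside
- die: bystander: a white die, 18 mm, near the robot. Origin: centre of its underside
- catapult: bystander: a dark brown toy catapult 85 x 60 mm, 90 mm high, to the left. Origin: centre of its underside
- mug: bystander: a white mug, 80 mm across, 92 mm high, to the right. Origin: centre of its underside
- shaker: bystander: a clear drinking bottle with a blue cap, 80 mm across, 190 mm high, far right. Origin: centre of its underside
- card_deck: bystander: a cardboard card box 63 x 90 mm, 22 mm high, far left. Origin: centre of its underside
There are look-alikes about, which are no part of the job. What is shaped like the tower but purple is not meant.

How it is judged:
By the outcome, as a careful person would: the job done as asked, in the order asked, and still so for the second after the job is handed in, with the robot touching nothing.
It also fails if it takes over 72 s, if anything falls off the work surface, if the arm or the gripper's body presses on something with over 40 N, if the wrist force passes 120 N, or if a joint passes its speed limit or range.

## Robot

A 7-joint arm with a two-finger parallel gripper is mounted at the origin on the work surface. World frame = base frame: x ahead of the robot, y to its left, z up, the work surface at z = 0. Lengths are in m, angles in rad, forces in N, time in s.
With the tool pointing down it reaches from about 0.4 to 0.925 m from the base axis. Payload 5.6 kg.
Tool frame: the origin (TCP) lies on the mounting face of the last link; the fingertips stand r.nose_length ahead of it and the grasp point (between the pads) lies 155 mm ahead of it (r.nose_length is the distance from the TCP to the fingertips, in m); z points along the fingers, y is the line along which they close (so a half turn about z gives the same grasp; the last joint's range is limited). The gripper opens to 85 mm and grips with 20 to 120 N. Pads are 22 mm wide; open, the fingers measure 114 mm over their backs; the gripper's body (76 mm by 85 mm) begins 54 mm behind the grasp point. The pads swing forward as they close: fully open they stand 13 mm farther back than shut.
Start: joints at [1.106, 0.468, -0.012, 1.603, 0.006, 1.071, -0.056], TCP at [0.266, -0.593, 0.405] pointing down, gripper open.
Joint ranges: [-2.53, 2.53], [-0.31, 2.02], [-1.57, 1.55], [0.28, 2.44], [-1.29, 4.43], [0.15, 1.84], [-2.92, 2.92]. Speed limits (rad/s): [2.57, 2.57, 3.14, 3.14, 3.14, 3.14, 3.14].

## Interface

Orientations are given as [roll, pitch, yaw] about the fixed x, y, z axes, in that order (R = Rz(yaw) Ry(pitch) Rx(roll)).
In Python, from plant import r, imaging gives the robot as it stands. The module is installed in compiled form; this text tells all that it offers.
- The arm moves only by the shell command python3 -m handwheel 'ROWS' [FORCE]. ROWS is JSON, a list of rows, each a list of 5 numbers: the opening, from 0 (shut) to 1 (fully open), then the shift along the tool's x, y, z in cm, then the turn about the tool's z in rad. In form: [[grip, tx, ty, tz, roll], ...]. A call has 1 to 10 rows; each row is the pose to reach, as a shift and turn from the pose commanded when the call began, along the tool's axes at that moment; what a row does not reach only later rows make up. A row lasts 1/8 s, in which the tool goes at most 62.5 mm and 10.7 degrees, less where a joint would pass 70% of its speed; a pose out of reach is approached as far as the arm can. A call with a gripper value outside its range is refused whole. The fingers move at their own pace and stop on an object; FORCE is the grip in N (left out, the last holds). Time passes only in rows, so rows that repeat a pose let the fingers close. It gives the time, the measured TCP pose, the force, the opening and the grip force at its end, in the units of the state.
- r.state(): the state, without advancing time (a new reading comes with each control period).
- imaging.read_camera(name): name is "scene" or "top" or "wrist"; returns (picture, depth): 420x560x3 uint8, blue, green, red; 420x560 float32, m along the optical axis (not along the pixel's ray), 0 where there is no reading.
- imaging.get_calibration(name): a dict with "K" (3x3 intrinsics, pixels), "view" (4x4, takes a point from world to camera coordinates). Camera axes: x right, y down, z forward; pixel columns grow to the right and rows downward; lengths in m; the calibration is good to about 2 mm. A picture is of the moment at which its call begins: read the wrist's pose just before it. get_calibration takes no time and is no camera call; for the wrist camera it gives the pose at the moment of the call.
- r.finish_job(): hands the job in; it is judged then, once.
The state is a dict: "t": time; "joints": joint angles; "dq": joint speeds; "tau": joint torques, N m; "tcp_pos": TCP position; "eef_rot": TCP orientation; "contact_force": force on the tool from outside, world axes, zero at the start; "ft_torque": the same for the moment, N m; "gripper_width": opening from 0.0 (shut) to 1.0 (fully open); "finger_force": force on a finger pad.
Only numpy, scipy, OpenCV 4.12 (cv2) and the standard library are available. Lean on these libraries where they do the work, as an engineer would, in place of code of your own. Each camera call takes 0.05 s, during which the arm holds its last target. There are 200 camera calls.

## Working session

There is one attempt and no reset: what is moved stays moved. The work goes in short steps, Python scripts to look and compute and a shell command to move; the robot and the scene stay as the last step left them, time stands still between calls to the robot, and variables do not carry over. Pictures are saved under pics/ and viewed, at most 10 in all, crops included, and the job is handed in when it is done.

```bash
mkdir -p pics; cat > h.py <<'E'
import numpy as np, cv2
from plant import r, imaging
def snap(n):
    p,d=imaging.read_camera(n); c=imaging.get_calibration(n); np.savez(f'{n}.npz',p=p,d=d,K=c['K'],v=c['view']); return p,d
def cloud(n):
    z=np.load(f'{n}.npz'); d=z['d'];K=z['K'];V,U=np.mgrid[:420,:560]
    P=np.stack([(U-K[0,2])/K[0,0]*d,(V-K[1,2])/K[1,1]*d,d,np.ones_like(d)],-1)@np.linalg.inv(z['v']).T
    P=P[...,:3]; P[d==0]=np.nan; return z['p'],P
E
python3 - <<'E'
from h import *
a,_=snap('top');b,_=snap('scene')
cv2.imwrite('pics/top.png',a);cv2.imwrite('pics/scene.png',b)
s=r.state();print(s['t'],s['tcp_pos'],s['eef_rot'],r.nose_length,s['gripper_width'])
E
```

```text
0.1 [ 0.26597491 -0.59284209  0.40384138] [-3.14002424e+00  1.13762854e-04  4.21732449e-01] 0.1734 0.9985862777627031
```

View pics/top.png

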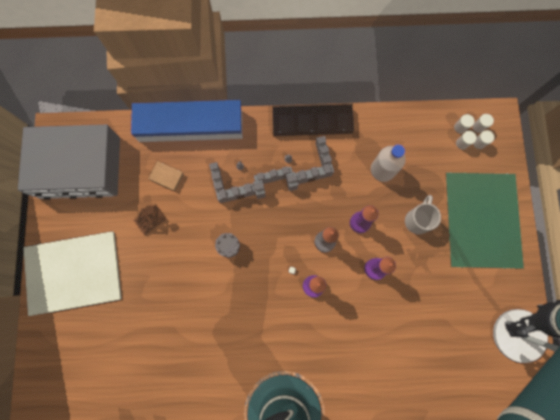

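View pics/scene.png

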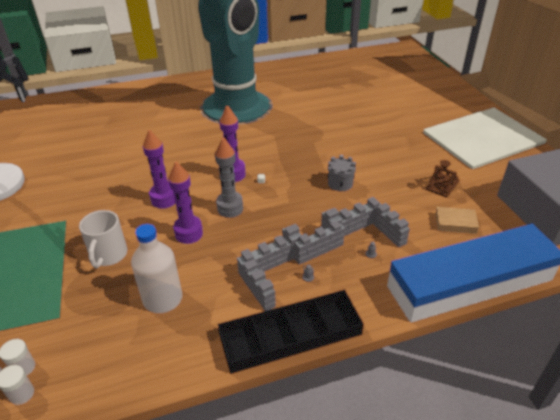

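Tower-shaped things in the top view: purple at (314,287), (363,219) and (380,268), and one grey with a brown roof at (326,239). The grey one fits. The castle gap is near (275,178) and the squat tower at (228,245). I'll confirm the grey tower in a crop and measure.

```bash
cat > m.py <<'E'
from h import *
p,P=cloud('top')
c=p[120:310,200:400]; cv2.imwrite('pics/crop.png',cv2.resize(c,None,fx=3,fy=3,interpolation=cv2.INTER_CUBIC))
def circ(uv,z0,z1,R,w=25):
    u,v=uv; Q=P[v-w:v+w,u-w:u+w].reshape(-1,3); return Q[(Q[:,2]>z0)&(Q[:,2]<z1)]
from scipy.optimize import least_squares
for n in ('top','scene'):
    p,P=cloud(n); hsv=cv2.cvtColor(p,cv2.COLOR_BGR2HSV)
    if n=='top': c0=P[239,326]
    grey=(hsv[...,1]<70)
    m=grey&(np.hypot(P[...,0]-c0[0],P[...,1]-c0[1])<.06)
    Q=P[m]; F=Q[(Q[:,2]>.006)&(Q[:,2]<.030)]; T=Q[(Q[:,2]>.030)&(Q[:,2]<.042)]
    S=Q[(Q[:,2]>.05)&(Q[:,2]<.14)]
    print(n,len(F),len(T),len(S))
    for A,R in((F,.032),(S,.017)):
        if len(A)>8: print(R,least_squares(lambda x:np.hypot(A[:,0]-x[0],A[:,1]-x[1])-R,np.array(c0[:2]),loss='soft_l1',f_scale=.002).x)
    print('T',T[:,:2].min(0) if len(T) else 0,T[:,:2].max(0) if len(T) else 0)
p,P=cloud('top')
for nm,uv in dict(squat=(228,245),die=(293,271),p1=(314,287),p2=(363,219),p3=(378,270),castL=(258,185),castR=(293,178),wall=(275,175),roof=(330,233)).items(): print(nm,P[uv[1],uv[0]].round(3))
# castle fit by template: heights
E
python3 m.py
```

```text
top 21 135 31
0.032 [ 0.49489367 -0.14181963]
0.017 [ 0.47301166 -0.11873986]
T [ 0.46349906 -0.16771266] [ 0.51878154 -0.11035506]
scene 189 228 406
0.032 [ 0.49471769 -0.14152865]
0.017 [ 0.49481421 -0.14184334]
T [ 0.47324102 -0.17321656] [ 0.52896744 -0.11304455]
squat [0.484 0.151 0.059]
die [ 0.404 -0.041  0.018]
p1 [ 0.352 -0.089  0.189]
p2 [ 0.535 -0.236  0.153]
p3 [ 0.396 -0.277  0.113]
castL [0.661 0.057 0.076]
castR [ 0.68  -0.049  0.075]
wall [0.695 0.005 0.061]
roof [ 0.492 -0.137  0.201]
```

View pics/crop.png

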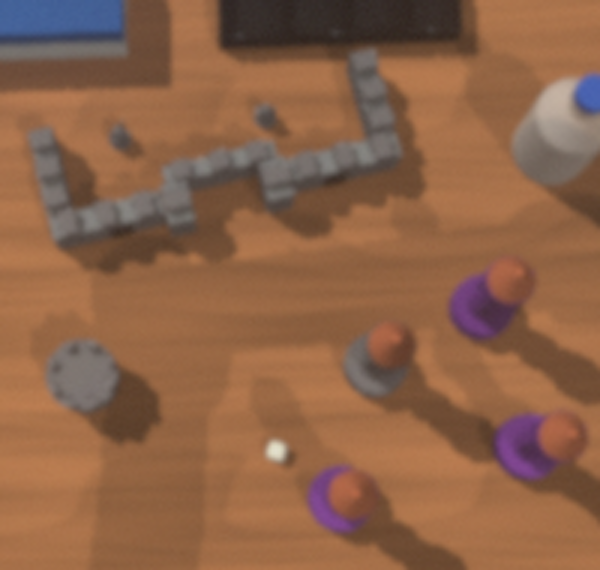

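The crop confirms it: the only grey tower with a brown roof is at crop (375,360), and its foot centre is at (0.495,-0.142). Next, the castle pose by fitting its plan to the cloud.

```bash
cat > c.py <<'E'
from h import *
from scipy.optimize import differential_evolution
def fit(n):
    p,P=cloud(n); Q=P.reshape(-1,3)
    Q=Q[(Q[:,2]>.054)&(Q[:,2]<.085)&(Q[:,0]>.56)&(Q[:,0]<.80)&(Q[:,1]>-.2)&(Q[:,1]<.26)][:,:2]
    g=.002; H=np.zeros((150,260),np.uint8)  # x .53.., y -.22..
    i=((Q-[.53,-.22])/g).astype(int); H[i[:,0],i[:,1]]=255
    H=cv2.morphologyEx(H,cv2.MORPH_CLOSE,np.ones((3,3)))>0 if n=='scene' else cv2.morphologyEx(H,cv2.MORPH_CLOSE,np.ones((5,5)))>0
    X,Y=np.meshgrid(.53+g*(np.arange(150)+.5),-.22+g*(np.arange(260)+.5),indexing='ij')
    def T(q):
        x,y,a,t=q;c,s=np.cos(a),np.sin(a);u=(X-x)*c+(Y-y)*s;v=abs(-(X-x)*s+(Y-y)*c)
        sm=lambda d:1/(1+np.exp(-d/.001))
        box=lambda u0,u1,v0,v1:sm(np.minimum(np.minimum(u-u0,u1-u),np.minimum(v-v0,v1-v)))
        M=box(-.012,.032+t,.038,.066)
        M=np.maximum(M,box(.032,.032+t,-1,.04)); M=np.maximum(M,box(.004,.004+t,.06,.185))
        return M,u,v,t
    def cost(q):
        M,u,v,t=T(q); w=(u<.032+t*.8)&~((u>.004+.9*t)&(v>.04))&(v<.2)
        return -(np.minimum(M,H)*w).sum()/(np.maximum(M,H)*w).sum()
    o=differential_evolution(cost,[(.62,.74),(-.06,.06),(-.4,.1),(.012,.035)],seed=1,maxiter=80)
    print(n,o.x.round(4),np.degrees(o.x[2]).round(2),o.fun)
    M=T(o.x)[0]; im=np.dstack([H*255,M*255,0*M]).astype(np.uint8)
    return cv2.resize(im[::-1,::-1],None,fx=3,fy=3,interpolation=0)[:290]
cv2.imwrite('pics/fit.png',np.vstack([fit('top'),fit('scene')]))
E
python3 c.py
```

```text
top [0.6587 0.0052 0.0998 0.0284] 5.72 -0.42552112700051087
scene [0.6661 0.0031 0.1    0.0239] 5.73 -0.3790396551938448
```

View pics/fit.png

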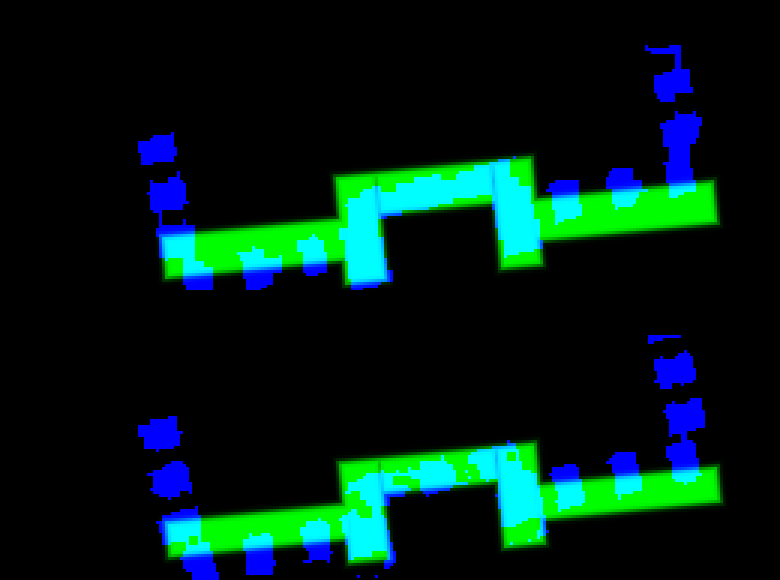

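The yaw is stuck at its bound of 0.1, and the plan shows the real yaw is larger. I'll widen the range and lower the height cut.

```bash
sed -i 's/(-.4,.1)/(-.1,.5)/; s/>.054/>.040/; s/fit.png/fit2.png/' c.py; python3 c.py
```

```text
top [0.6604 0.0041 0.217  0.026 ] 12.43 -0.9078989682352314
scene [6.643e-01 5.000e-04 2.148e-01 2.870e-02] 12.31 -0.758157878325853
```

View pics/fit2.png

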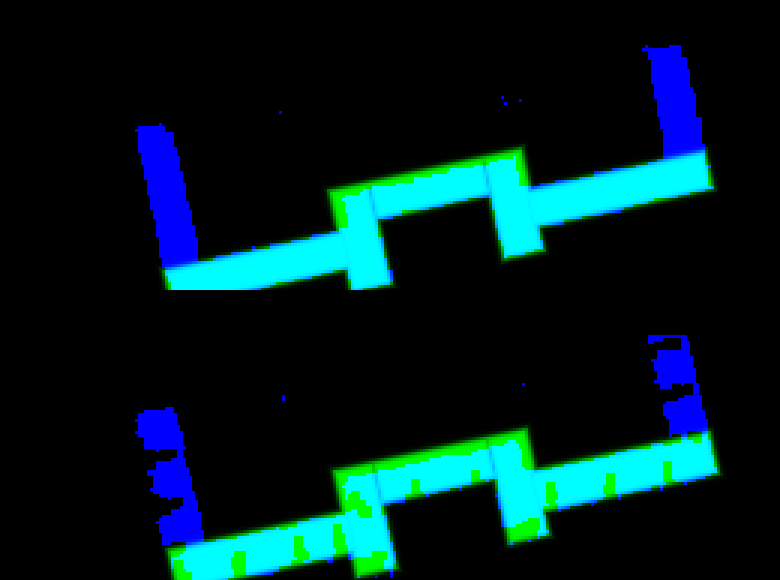

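Castle origin ≈ (0.661, 0.003), yaw ≈ 0.216. With the tool vertical, the gripper body would hit the shaft if I cradled the foot. So I'll push with the flat outer back of one open finger, with tool y along the push.

Plan:
1. Push along castle +x.
2. Push along castle +y onto the mid-line.
3. Push along castle +x into the gap.

First I'll check clearances.

```bash
cat >> h.py <<'E'
A=.216; O=np.array([.661,.003]); R=np.array([[np.cos(A),-np.sin(A)],[np.sin(A),np.cos(A)]])
tocas=lambda w:R.T@(np.array(w)-O); tow=lambda c:R@np.array(c)+O
def togo(c,z,yaw):
    from scipy.spatial.transform import Rotation as Ro
    s=r.state(); M=Ro.from_euler('xyz',s['eef_rot'])
    t=np.r_[tow(c),z]; dy=(yaw-s['eef_rot'][2]+np.pi)%(2*np.pi)-np.pi
    print('t',s['t'],'now cas',tocas(s['tcp_pos'][:2]).round(4),'z',s['tcp_pos'][2].round(4),'rows cm',(M.inv().apply(t-s['tcp_pos'])*100).round(2),'roll',round(-dy,3),'F',s['contact_force'].round(2))
E
python3 - <<'E'
from h import *
from scipy.optimize import least_squares
for n in('scene','top'):
  p,P=cloud(n); hsv=cv2.cvtColor(p,cv2.COLOR_BGR2HSV)
  pur=(hsv[...,0]>125)&(hsv[...,0]<165)&(hsv[...,1]>90)
  for c in((.352,-.089),(.54,-.225),(.40,-.26)):
    Q=P[pur&(np.hypot(P[...,0]-c[0],P[...,1]-c[1])<.07)&(P[...,2]<.032)&(P[...,2]>.005)]
    x=least_squares(lambda x:np.hypot(Q[:,0]-x[0],Q[:,1]-x[1])-.032,c,loss='soft_l1',f_scale=.002).x
    print(n,len(Q),x.round(3),tocas(x).round(3))
p,P=cloud('top');print('tower',tocas([.4947,-.1417]),'bottle',tocas(P[172,382][:2]),'die',tocas([.404,-.041]))
togo((-.193-.105,-.107),.404,A+np.pi/2)
E
```

```text
scene 117 [ 0.361 -0.102] [-0.316 -0.038]
scene 295 [ 0.55  -0.254] [-0.163 -0.227]
scene 246 [ 0.407 -0.29 ] [-0.311 -0.232]
top 46 [ 0.362 -0.106] [-0.315 -0.043]
top 61 [ 0.552 -0.254] [-0.161 -0.228]
top 65 [ 0.409 -0.292] [-0.309 -0.234]
tower [-0.19344834 -0.10569541] bottle [-0.04204612 -0.31750651] die [-0.26045825  0.01210379]
t 0.1 now cas [-0.5135 -0.4973] z 0.4038 rows cm [ 2.907e+01 -3.381e+01  3.000e-02] roll -1.365 F [-0.6   0.68  0.31]
```

```bash
python3 -c "
from h import *
togo((-.290,-.138),.178,A+.314+np.pi/2)"
```

```text
t 0.1 now cas [-0.5135 -0.4973] z 0.4038 rows cm [ 29.23 -30.57  22.63] roll -1.679 F [-0.6   0.68  0.31]
```

```bash
python3 -m handwheel '[[1,3,-3,0,-0.17],[1,6,-6,0,-0.34],[1,9,-9,0,-0.51],[1,12,-12.5,0,-0.68],[1,15,-16,0,-0.85],[1,18,-19,0,-1.02],[1,21,-22,0,-1.19],[1,24,-25,0,-1.36],[1,27,-28,0,-1.53],[1,29.2,-30.6,0,-1.68]]' && python3 -c "
from h import *
togo((-.290,-.138),.178,A+.314+np.pi/2)"
```

```text
t: 1.35
tcp_pos: [0.4076, -0.1926, 0.4046]
eef_rot: [-3.142, -0.0, 2.108]
contact_force: [1.0, -1.0, 0.8]
gripper_width: 0.999
finger_force: 0.0
t 1.35 now cas [-0.2895 -0.1367] z 0.4046 rows cm [-0.11 -0.09 22.66] roll 0.007 F [ 0.99 -1.05  0.84]
```

```bash
python3 -m handwheel '[[1,-0.1,-0.1,3,0],[1,-0.1,-0.1,6,0],[1,-0.1,-0.1,10,0],[1,-0.1,-0.1,14,0],[1,-0.1,-0.1,18,0],[1,-0.1,-0.1,20,0],[1,-0.1,-0.1,21.5,0],[1,-0.1,-0.1,22.5,0],[1,-0.1,-0.1,22.5,0]]' && python3 -c "
from h import *
togo((-.290,-.138),.178,A+.314+np.pi/2)
b,_=snap('scene');cv2.imwrite('pics/s2.png',cv2.resize(b[80:270,100:360],None,fx=3,fy=3)[:600,:800])"
```

```text
t: 2.48
tcp_pos: [0.4069, -0.1957, 0.1794]
eef_rot: [-3.141, -0.0, 2.102]
contact_force: [-0.6, -0.2, 0.9]
gripper_width: 0.998
finger_force: 0.0
t 2.475 now cas [-0.2908 -0.1396] z 0.1794 rows cm [0.12 0.13 0.14] roll 0.001 F [-0.61 -0.24  0.86]
```

View pics/s2.png

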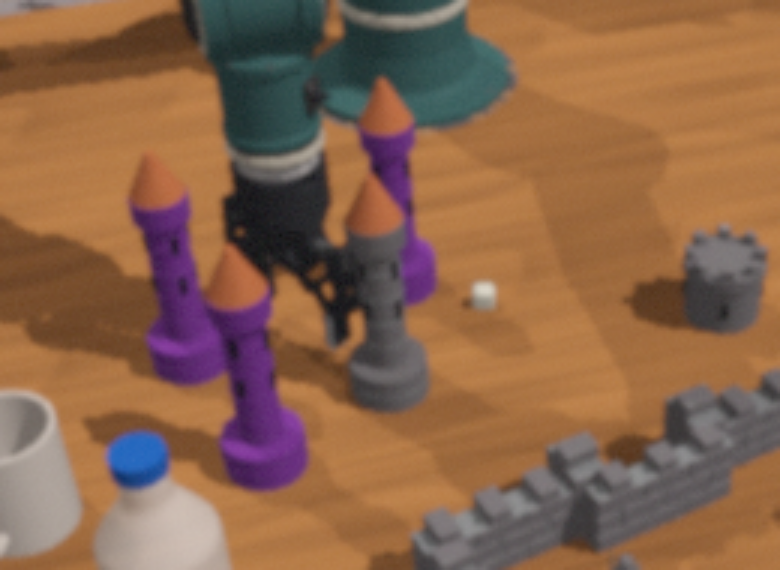

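The finger is down beside the tower. The linkage at crop (345,270) may stick out toward the shaft, so I'll measure its reach by height from the depth.

```bash
python3 - <<'E'
from h import *
snap('top')
for n in('scene','top'):
  p,P=cloud(n); T=tow((-.2908,-.1396)); a=A+.314
  D=P[...,:2]-T; f=D@[np.cos(a),np.sin(a)]; l=D@[-np.sin(a),np.cos(a)]
  m=(abs(l)<.05)&(f>-.02)&(f<.135); 
  for z0 in np.arange(0,.21,.01):
    q=m&(P[...,2]>z0)&(P[...,2]<z0+.01)&(f>-.02)
    dark=q&(p.max(-1)<75); g=q&~dark
    print(n,round(z0,2),dark.sum(),'dark f max',np.sort(f[dark])[-3:].round(3) if dark.sum()>2 else '','other f min',np.sort(f[g])[:3].round(3) if z0>.005 else '', 'l',np.nanmedian(l[g]).round(3) if g.sum() else '')
E
```

```text
scene 0.0 16 dark f max [0.117 0.121 0.122] other f min  l -0.021
scene 0.01 32 dark f max [0.122 0.125 0.125] other f min [0.047 0.048 0.048] l -0.01
scene 0.02 33 dark f max [0.122 0.122 0.125] other f min [0.046 0.048 0.049] l -0.012
scene 0.03 39 dark f max [0.105 0.105 0.109] other f min [0.044 0.045 0.047] l -0.008
scene 0.04 35 dark f max [0.112 0.113 0.113] other f min [0.047 0.047 0.047] l -0.005
scene 0.05 26 dark f max [0.109 0.111 0.113] other f min [0.045 0.045 0.045] l -0.007
scene 0.06 39 dark f max [0.112 0.112 0.115] other f min [0.035 0.039 0.041] l -0.008
scene 0.07 61 dark f max [0.112 0.113 0.115] other f min [-0.002  0.029  0.034] l -0.009
scene 0.08 83 dark f max [0.119 0.121 0.122] other f min [0.008 0.012 0.025] l -0.009
scene 0.09 118 dark f max [0.121 0.122 0.122] other f min [0.06  0.062 0.111] l -0.003
scene 0.1 123 dark f max [0.111 0.111 0.112] other f min [0.112 0.113 0.113] l -0.003
scene 0.11 141 dark f max [0.114 0.114 0.115] other f min [0.038 0.04  0.041] l -0.001
scene 0.12 78 dark f max [0.122 0.122 0.123] other f min [0.037 0.037 0.038] l -0.0

[... 1465 characters left out ...]
69 0.07 ] other f min [0.049 0.051 0.056] l -0.01
top 0.12 33 dark f max [0.067 0.068 0.068] other f min [0.047 0.05  0.052] l -0.004
top 0.13 0 dark f max  other f min [-0.014  0.007] l 0.035
top 0.14 3 dark f max [0.03  0.032 0.035] other f min [-0.01  -0.006 -0.003] l 0.032
top 0.15 1 dark f max  other f min [-0.015 -0.011 -0.004] l 0.03
top 0.16 1 dark f max  other f min [-0.008 -0.007  0.002] l 0.019
top 0.17 8 dark f max [0.022 0.024 0.028] other f min [-0.001  0.005  0.011] l 0.011
top 0.18 7 dark f max [0.015 0.02  0.026] other f min [0.088 0.089 0.09 ] l 0.006
top 0.19 1 dark f max  other f min [0.092 0.093 0.093] l 0.007
top 0.2 0 dark f max  other f min [0.096 0.098 0.099] l 0.004
```

The linkage sticks out 74 mm from the axis, against 57 mm for the finger back. A straight-on push would therefore touch the shaft (74 > 57+32−17). I'll push with a finger corner instead, at about 30° to tool x, which keeps about 7 mm clear everywhere. The first leg goes at 45° in the castle frame to the mid-line, then along +x with re-measuring.

```bash
cat >> h.py <<'E'
def tower(c0=None):
    from scipy.optimize import least_squares
    p,d=snap('scene'); p,P=cloud('scene'); hsv=cv2.cvtColor(p,cv2.COLOR_BGR2HSV)
    w=tow(c0); m=(hsv[...,1]<90)&(p.max(-1)>55)&(np.hypot(P[...,0]-w[0],P[...,1]-w[1])<.045)&(P[...,2]>.006)&(P[...,2]<.030)
    Q=P[m]; x=least_squares(lambda x:np.hypot(Q[:,0]-x[0],Q[:,1]-x[1])-.032,w,loss='soft_l1',f_scale=.002).x
    m2=(np.hypot(P[...,0]-x[0],P[...,1]-x[1])<.04)&(P[...,2]>.185)&(P[...,2]<.22)
    print('tower cas',tocas(x).round(4),len(Q),'roof',tocas(P[m2][:,:2].mean(0)).round(4) if m2.any() else None); return tocas(x)
def plan(c,deg,stand=.012,z=.178):
    # corner (+x,+y) push along castle angle deg; TCP pose with given stand-off
    a=np.radians(deg); yaw=A+a+np.radians(30); u=lambda q:np.array([np.cos(q),np.sin(q)])
    tx=u(a+np.radians(30)); ty=u(a-np.radians(60))
    t=np.array(c)-(.032+stand)*u(a)-.011*tx-.057*ty
    togo(t,z,yaw)
E
python3 -c "
from h import *
t=tower((-.193,-.106)); plan(t,45)"
```

```text
tower cas [-0.1935 -0.1058] 206 roof [-0.1879 -0.108 ]
t 2.625 now cas [-0.2905 -0.1398] z 0.1803 rows cm [0.42 0.98 0.23] roll 0.577 F [0.16 0.29 0.55]
```

```bash
python3 -m handwheel '[[1,0,0,0,0.15],[1,0,0,0.1,0.3],[1,0,0,0.1,0.45],[1,0.2,0.5,0.1,0.577],[1,0.4,1,0.1,0.577],[1,0.4,1,0.1,0.577]]' && python3 -c "
from h import *
t=tower((-.193,-.106)); plan(t,45,0.0)
b=cv2.imread; z=np.load('scene.npz')['p'];cv2.imwrite('pics/s3.png',cv2.resize(z[100:250,140:320],None,fx=4,fy=4))"
```

```text
t: 3.38
tcp_pos: [0.4139, -0.1868, 0.1791]
eef_rot: [3.141, 0.0, 1.528]
contact_force: [0.2, 0.7, 0.1]
gripper_width: 1.002
finger_force: 0.0
tower cas [-0.1938 -0.1059] 201 roof [-0.1875 -0.1079]
t 3.425 now cas [-0.2823 -0.1327] z 0.179 rows cm [1.01 0.56 0.1 ] roll 0.002 F [ 0.34 -0.94 -0.07]
```

View pics/s3.png

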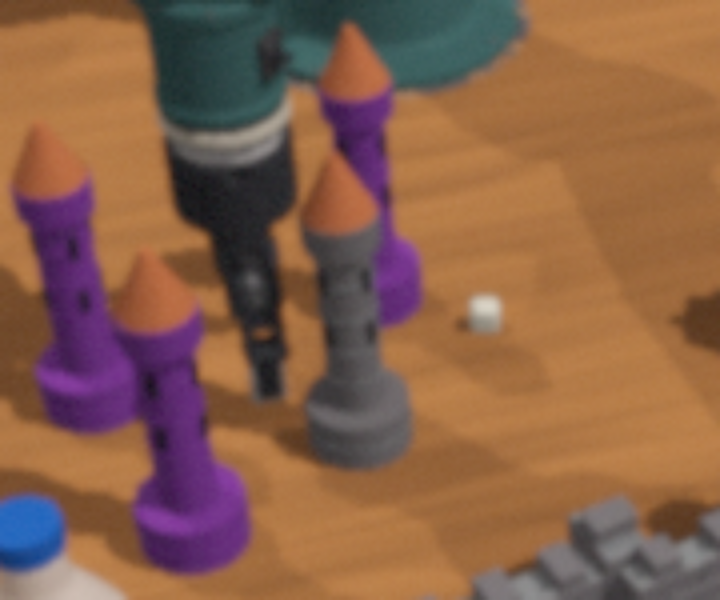

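The picture shows the finger tip at (268,390), clear of the tower foot at (358,430). Pushing now.

```bash
python3 -m handwheel '[[1,0.5,0.3,0,0],[1,0.9,0.5,0,0],[1,1.2,0.7,0,0],[1,1.55,0.9,0,0],[1,1.9,1.1,0,0],[1,2.25,1.3,0,0],[1,2.6,1.5,0,0],[1,2.95,1.7,0,0],[1,3.3,1.9,0,0],[1,3.6,2.1,0,0]]' && python3 -c "
from h import *
t=tower((-.173,-.085)); plan(t,45,0.0)"
```

```text
t: 4.68
tcp_pos: [0.4362, -0.1519, 0.1786]
eef_rot: [-3.141, -0.0, 1.525]
contact_force: [-0.6, -0.9, 0.3]
gripper_width: 0.996
finger_force: 0.9
tower cas [-0.1757 -0.0874] 196 roof [-0.1767 -0.091 ]
t 4.725 now cas [-0.2524 -0.1028] z 0.1787 rows cm [-0.39 -0.29  0.07] roll 0.001 F [-0.78 -0.2  -1.14]
```

```bash
python3 -m handwheel '[[1,0.35,0.2,0,0],[1,0.7,0.4,0,0],[1,1.05,0.6,0,0],[1,1.4,0.8,0,0],[1,1.75,1,0,0],[1,2.1,1.2,0,0],[1,2.45,1.4,0,0],[1,2.8,1.6,0,0],[1,3.15,1.8,0,0],[1,3.5,2,0,0]]' && python3 -c "
from h import *
t=tower((-.146,-.06)); plan(t,45,0.0)"
```

```text
t: 5.98
tcp_pos: [0.4578, -0.1179, 0.1787]
eef_rot: [-3.142, 0.0, 1.525]
contact_force: [0.9, -1.2, -0.5]
gripper_width: 1.001
finger_force: 0.9
tower cas [-0.1475 -0.0588] 208 roof [-0.1515 -0.0631]
t 6.025 now cas [-0.2239 -0.0741] z 0.1787 rows cm [-0.41 -0.32  0.07] roll 0.001 F [-0.04 -1.43 -0.48]
```

```bash
cat >> h.py <<'E'
def axis(c):
    from scipy.optimize import least_squares
    p,P=cloud('scene'); hsv=cv2.cvtColor(p,cv2.COLOR_BGR2HSV); w=tow(c)
    for z0,z1,Rr in((.006,.03,.032),(.05,.08,.017),(.08,.11,.017),(.11,.14,.017),(.15,.165,.023)):
        m=(hsv[...,1]<90)&(p.max(-1)>55)&(np.hypot(P[...,0]-w[0],P[...,1]-w[1])<.045)&(P[...,2]>z0)&(P[...,2]<z1); Q=P[m]
        x=least_squares(lambda x:np.hypot(Q[:,0]-x[0],Q[:,1]-x[1])-Rr,w,loss='soft_l1',f_scale=.002).x; print(z0,len(Q),tocas(x).round(4))
E
python3 -c "
from h import *
axis((-.1475,-.0588))"
python3 -m handwheel '[[1,0.35,0.2,0,0],[1,0.7,0.4,0,0],[1,1.05,0.6,0,0],[1,1.4,0.8,0,0],[1,1.75,1,0,0],[1,2.1,1.2,0,0],[1,2.45,1.4,0,0],[1,2.8,1.6,0,0],[1,3.15,1.8,0,0],[1,3.5,2,0,0]]' && python3 -c "
from h import *
t=tower((-.119,-.03)); plan(t,45,0.0); axis(t)"
```

```text
0.006 208 [-0.1475 -0.0588]
0.05 135 [-0.147  -0.0587]
0.08 142 [-0.1473 -0.0591]
0.11 141 [-0.147  -0.0588]
0.15 113 [-0.1476 -0.0586]
t: 7.28
tcp_pos: [0.4794, -0.0839, 0.1786]
eef_rot: [-3.141, 0.0, 1.525]
contact_force: [-0.9, -0.6, -0.2]
gripper_width: 0.999
finger_force: 0.9
tower cas [-0.1193 -0.0304] 207 roof [-0.1248 -0.0346]
t 7.325 now cas [-0.1955 -0.0455] z 0.1787 rows cm [-0.44 -0.33  0.07] roll 0.0 F [-0.77 -0.91 -0.66]
0.006 207 [-0.1193 -0.0304]
0.05 133 [-0.1189 -0.0304]
0.08 135 [-0.1191 -0.0308]
0.11 154 [-0.1198 -0.0319]
0.15 100 [-0.1192 -0.0298]
```

```bash
python3 -m handwheel '[[1,0.35,0.2,0,0],[1,0.7,0.4,0,0],[1,1.05,0.6,0,0],[1,1.4,0.8,0,0],[1,1.75,1,0,0],[1,2.1,1.2,0,0],[1,2.45,1.4,0,0],[1,2.9,1.67,0,0],[1,3.3,1.9,0,0],[1,3.6,2.07,0,0]]' && python3 -m handwheel '[[1,-0.6,-0.35,0,0],[1,-1.3,-0.75,0,0],[1,-2.6,-1.5,0,0],[1,-2.6,-1.5,0,0]]' && python3 -c "
from h import *
t=tower((-.09,-.0)); plan(t,0,.015)"
```

```text
t: 8.57
tcp_pos: [0.5018, -0.0487, 0.1786]
eef_rot: [-3.142, -0.0, 1.525]
contact_force: [-0.9, -1.8, 0.4]
gripper_width: 0.999
finger_force: 0.9
t: 9.07
tcp_pos: [0.4845, -0.0761, 0.1786]
eef_rot: [-3.141, 0.001, 1.522]
contact_force: [-0.4, -0.4, 0.5]
gripper_width: 1.003
finger_force: 0.0
tower cas [-0.0895 -0.0004] 203 roof [-0.084  -0.0031]
t 9.125 now cas [-0.1886 -0.0388] z 0.1787 rows cm [ 8.31 -0.79  0.07] roll 0.783 F [ 0.31 -0.14 -0.51]
```

```bash
python3 -m handwheel '[[1,-0.2,-1,-2,0],[1,-0.5,-1.9,-4,0.1],[1,1,-1.9,-4,0.25],[1,2.5,-1.9,-4,0.4],[1,4,-1.9,-4,0.55],[1,5.5,-1.9,-4,0.7],[1,7,-1.5,-4,0.783],[1,8.3,-0.8,-4,0.783],[1,8.3,-0.8,-2,0.783],[1,8.3,-0.8,0.05,0.783]]' && python3 -m handwheel '[[1,0,0,0,0]]' && python3 -c "
from h import *
t=tower((-.09,-.0)); plan(t,0,.005);snap('top')
z=np.load('top.npz')['p'];cv2.imwrite('pics/t4.png',cv2.resize(z[120:310,200:400],None,fx=3,fy=3))"
```

```text
t: 10.38
tcp_pos: [0.482, 0.0094, 0.1779]
eef_rot: [3.141, -0.001, 0.744]
contact_force: [-0.2, 0.9, 0.0]
gripper_width: 0.996
finger_force: 0.0
t: 10.5
tcp_pos: [0.481, 0.0091, 0.1771]
eef_rot: [-3.14, 0.002, 0.743]
contact_force: [-0.7, 1.0, 0.3]
gripper_width: 0.998
finger_force: 0.0
tower cas [-0.0893 -0.0002] 200 roof [-0.0839 -0.0028]
t 10.55 now cas [-0.1742  0.0444] z 0.1779 rows cm [ 0.82  0.56 -0.01] roll 0.003 F [-0.34  0.09 -0.05]
```

View pics/t4.png

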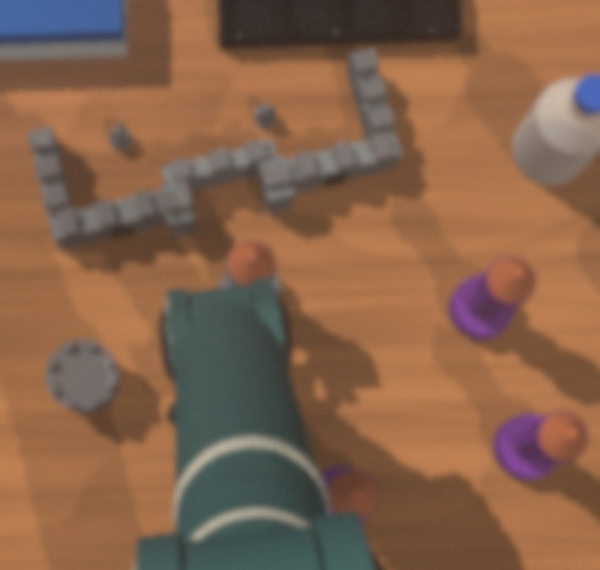

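The tower (roof at (250,262)) stands in line with the gap, and the squat tower and the purple ones are unmoved. Pushing along the gap axis.

```bash
python3 -m handwheel '[[1,0.7,0.4,0,0],[1,1.2,0.7,0,0],[1,1.6,0.9,0,0],[1,2,1.15,0,0],[1,2.4,1.4,0,0],[1,2.8,1.6,0,0],[1,3.2,1.85,0,0],[1,3.6,2.1,0,0],[1,4,2.3,0,0],[1,4.3,2.5,0,0]]' && python3 -c "
from h import *
t=tower((-.06,-.0)); plan(t,0,0);"
```

```text
t: 11.85
tcp_pos: [0.5302, 0.0197, 0.1781]
eef_rot: [3.142, -0.0, 0.742]
contact_force: [-3.3, -0.8, 0.9]
gripper_width: 0.998
finger_force: 1.4
tower cas [-0.0577  0.0008] 115 roof [-0.06    0.0028]
t 11.9 now cas [-0.1237  0.0443] z 0.1782 rows cm [-0.33 -0.24  0.01] roll 0.002 F [-1.81 -1.28 -0.27]
```

```bash
python3 -m handwheel '[[1,0.3,0.17,0,0],[1,0.6,0.35,0,0],[1,0.9,0.5,0,0],[1,1.2,0.7,0,0],[1,1.5,0.85,0,0],[1,1.8,1.05,0,0],[1,2.1,1.2,0,0],[1,2.4,1.4,0,0],[1,2.7,1.55,0,0],[1,2.9,1.67,0,0]]' && python3 -c "
from h import *
t=tower((-.025,-.0)); plan(t,0,0);axis((-.025,0))"
```

```text
t: 13.15
tcp_pos: [0.5628, 0.0269, 0.1781]
eef_rot: [3.142, -0.0, 0.742]
contact_force: [-3.2, -0.7, 1.2]
gripper_width: 1.002
finger_force: 1.2
tower cas [-0.0242  0.0083] 32 roof [-0.0401  0.0134]
t 13.2 now cas [-0.0906  0.0444] z 0.1782 rows cm [ 0.08 -0.86  0.02] roll 0.002 F [-1.78 -0.08  0.03]
0.006 32 [-0.0242  0.0083]
0.05 160 [-0.0235  0.0016]
0.08 144 [-0.0239  0.001 ]
0.11 151 [-0.0248  0.0008]
0.15 120 [-0.0242  0.0016]
```

```bash
python3 -m handwheel '[[1,0.3,0.17,0,0],[1,0.6,0.35,0,0],[1,0.9,0.5,0,0],[1,1.1,0.65,0,0],[1,1.3,0.75,0,0],[1,1.5,0.87,0,0],[1,1.65,0.95,0,0],[1,1.8,1.04,0,0],[1,1.9,1.1,0,0],[1,1.9,1.1,0,0]]' && python3 -c "
from h import *
tower((0,-.0)); plan((0,0),0,0);axis((-.002,0))"
```

```text
t: 14.45
tcp_pos: [0.5842, 0.0316, 0.1782]
eef_rot: [3.141, -0.0, 0.742]
contact_force: [-3.0, -0.7, 0.3]
gripper_width: 0.998
finger_force: 0.8
tower cas [-0.0048  0.0072] 18 roof [-0.0201  0.0141]
t 14.5 now cas [-0.069   0.0444] z 0.1782 rows cm [-0.12 -0.01  0.02] roll 0.002 F [-1.26 -0.49  0.48]
0.006 18 [-0.0048  0.0072]
0.05 283 [0.0065 0.009 ]
0.08 139 [-0.0017  0.0014]
0.11 166 [-0.0027  0.0009]
0.15 127 [-0.0024  0.0016]
```

```bash
python3 -m handwheel '[[1,0.08,0.05,0,0],[1,0.17,0.1,0,0],[1,0.17,0.1,0,0]]' && python3 -m handwheel '[[1,0.08,0.05,0,0],[1,0.08,0.05,0,0]]' && python3 -c "
from h import *
snap('scene');axis((-.0,0))"
```

```text
t: 14.88
tcp_pos: [0.586, 0.0319, 0.1781]
eef_rot: [3.141, -0.0, 0.742]
contact_force: [-1.6, -0.3, 0.4]
gripper_width: 0.995
finger_force: 1.0
t: 15.12
tcp_pos: [0.5869, 0.0321, 0.1782]
eef_rot: [3.141, -0.0, 0.742]
contact_force: [-1.9, -1.0, 1.1]
gripper_width: 0.997
finger_force: 1.1
0.006 18 [-0.0036  0.0064]
0.05 290 [0.0159 0.0114]
0.08 143 [0.0008 0.0016]
0.11 169 [0.0001 0.001 ]
0.15 120 [0.0004 0.002 ]
```

```bash
for i in 1; do :; done; python3 -m handwheel '[[1,0.08,0.05,0,0],[1,0.08,0.05,0,0]]' ; python3 -m handwheel '[[1,0.08,0.05,0,0],[1,0.08,0.05,0,0]]'
```

```text
t: 15.42
tcp_pos: [0.5877, 0.0322, 0.1782]
eef_rot: [-3.142, 0.0, 0.742]
contact_force: [-2.8, -0.6, 1.8]
gripper_width: 0.998
finger_force: 1.4
t: 15.68
tcp_pos: [0.5882, 0.0323, 0.1781]
eef_rot: [-3.14, 0.002, 0.741]
contact_force: [-5.1, -0.7, 3.4]
gripper_width: 1.0
finger_force: 2.7
```

```bash
python3 -m handwheel '[[1,0.08,0.05,0,0],[1,0.08,0.05,0,0]]'; python3 -c "
from h import *
snap('scene');axis((.002,0))"
```

```text
t: 15.92
tcp_pos: [0.5885, 0.0324, 0.178]
eef_rot: [-3.139, 0.003, 0.741]
contact_force: [-7.7, -2.0, 5.0]
gripper_width: 1.002
finger_force: 3.9
0.006 14 [-0.0058  0.0076]
0.05 320 [0.0223 0.0094]
0.08 142 [0.0018 0.0019]
0.11 163 [0.0007 0.0006]
0.15 125 [0.0011 0.0018]
```

Force has risen to about 8 N while the tower has stopped and stands upright, so it is against the back. I'll back straight off and rise.

```bash
python3 -m handwheel '[[1,-0.2,-0.12,0,0],[1,-0.6,-0.35,0,0],[1,-1.5,-0.87,0,0],[1,-3,-1.7,0,0],[1,-4.5,-2.6,0,0],[1,-6,-3.5,-3,0],[1,-6,-3.5,-8,0],[1,-6,-3.5,-13,0],[1,-6,-3.5,-18,0],[1,-6,-3.5,-22,0]]'; python3 -c "
from h import *
print(r.state()['contact_force'])
snap('scene');axis((.002,0));p,_=snap('top')
z=np.load('scene.npz')['p']
cv2.imwrite('pics/end.png',np.hstack([cv2.resize(z[100:320,140:420],(400,314)),cv2.resize(p[120:310,180:420],(400,314))]))"
```

```text
t: 17.23
tcp_pos: [0.5213, 0.0178, 0.4005]
eef_rot: [3.14, -0.002, 0.742]
contact_force: [0.5, 0.2, -0.1]
gripper_width: 0.999
finger_force: 0.0
[ 0.49078594  0.19609105 -0.08856234]
0.006 13 [0.0013 0.0064]
0.05 321 [0.0229 0.0098]
0.08 131 [0.0016 0.0013]
0.11 128 [0.0013 0.0014]
0.15 115 [0.0013 0.0018]
```

View pics/end.png

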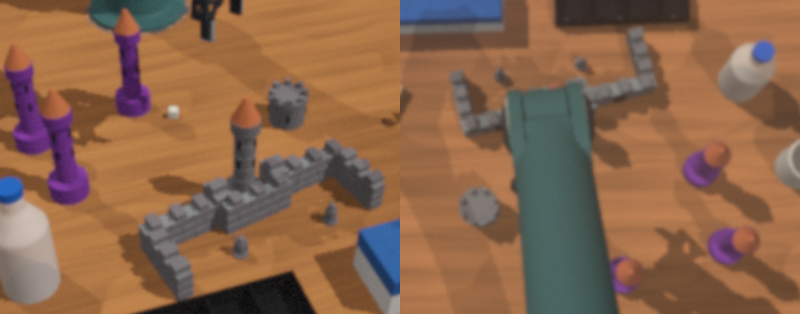

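The tower, at (245,140) in the left half, stands upright in the gap against the back. Everything else is where it was, and the gripper is clear. Handing in.

```bash
python3 -c "
from plant import r
print(r.finish_job())"
```

```text
the job is handed in; nothing more can be done
None
```

The grey tower was slid upright into the castle gap until its foot met the back wall, nothing else visibly moved, and the job was handed in at about 17 s with the gripper clear; no verdict was returned.

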